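# Find the unlatched deck panel of the sanding bench and push it open

### The job

One of the four tip-up deck panels of the sanding bench has been left unlatched. Press down with a fingertip on the panels' plain far ends, one after another, until you find the one that rocks, then push its raised end up and over until the panel stands open by itself at about upright or further, ready for the filter change. Do not force the latched panels, and leave everything else lying where it is.

Things in the scene. Friction and masses are not known exactly. Their poses are not given: they have to be found in the camera images.
- bench: Sheet-metal downdraft sanding box, fixed: 300 (its x) by 670 (its y) by 100 mm high, origin at the centre of its underside, front to the robot. In its flat top lie four alike steel deck panels in a row along y, two either side of a solid strip 82 mm wide; outside them wings 84 mm wide, before and behind rims 60 mm wide. Under the panels an open well, 70 mm deep to the filter.
- panel1 (a joint): Tip of deck panel 1 (at y = -199 mm of the bench): 0 flush, 1.57 upright, stop at 1.8 rad. Steel plate 175 x 100 x 4 mm, 0.45 kg, top flush with the deck, on a cross bar along y. Plain short end: 60 mm from bar to far edge. Slotted long end: 115 mm from bar to near edge (robot side), edge rolled under, 12 mm thick. Pushing the short end down raises the long end.
- pivot1 (a point): Point on the deck (100 mm above the table) over the bar of panel 1, midway along it; the pivot axis is 8 mm below. Axes as the bench's, +x to the short end. If free, 6 N pressed 40 mm beyond the bar tips it, and the stiff pivot (0.15 N m) keeps it where it is left. Three of the four are held firm by a hidden catch under the short end; the free one changes each run.
- panel2 (a joint): Tip of deck panel 2 (at y = -93 mm of the bench): 0 flush, 1.57 upright, stop at 1.8 rad. Steel plate 175 x 100 x 4 mm, 0.45 kg, top flush with the deck, on a cross bar along y. Plain short end: 60 mm from bar to far edge. Slotted long end: 115 mm from bar to near edge (robot side), edge rolled under, 12 mm thick. Pushing the short end down raises the long end.
- pivot2 (a point): Point on the deck (100 mm above the table) over the bar of panel 2, midway along it; the pivot axis is 8 mm below. Axes as the bench's, +x to the short end. If free, 6 N pressed 40 mm beyond the bar tips it, and the stiff pivot (0.15 N m) keeps it where it is left. Three of the four are held firm by a hidden catch under the short end; the free one changes each run.
- panel3 (a joint): Tip of deck panel 3 (at y = 93 mm of the bench): 0 flush, 1.57 upright, stop at 1.8 rad. Steel plate 175 x 100 x 4 mm, 0.45 kg, top flush with the deck, on a cross bar along y. Plain short end: 60 mm from bar to far edge. Slotted long end: 115 mm from bar to near edge (robot side), edge rolled under, 12 mm thick. Pushing the short end down raises the long end.
- pivot3 (a point): Point on the deck (100 mm above the table) over the bar of panel 3, midway along it; the pivot axis is 8 mm below. Axes as the bench's, +x to the short end. If free, 6 N pressed 40 mm beyond the bar tips it, and the stiff pivot (0.15 N m) keeps it where it is left. Three of the four are held firm by a hidden catch under the short end; the free one changes each run.
- panel4 (a joint): Tip of deck panel 4 (at y = 199 mm of the bench): 0 flush, 1.57 upright, stop at 1.8 rad. Steel plate 175 x 100 x 4 mm, 0.45 kg, top flush with the deck, on a cross bar along y. Plain short end: 60 mm from bar to far edge. Slotted long end: 115 mm from bar to near edge (robot side), edge rolled under, 12 mm thick. Pushing the short end down raises the long end.
- pivot4 (a point): Point on the deck (100 mm above the table) over the bar of panel 4, midway along it; the pivot axis is 8 mm below. Axes as the bench's, +x to the short end. If free, 6 N pressed 40 mm beyond the bar tips it, and the stiff pivot (0.15 N m) keeps it where it is left. Three of the four are held firm by a hidden catch under the short end; the free one changes each run.
- sand_block: Rubber sanding block with abrasive sole, 116 x 60 x 28 mm, on the deck's middle strip; origin at the centre of its underside. To be left where it is.
- tape_roll: Roll of masking tape lying flat, 72 mm across, 24 mm high, on one wing of the deck; origin at the centre of its underside. To be left where it is.
- wrench: Open-ended steel wrench 160 mm long, lying on the other wing; origin at the centre of its underside. To be left where it is.
- spray_can: Bare aluminium spray can, 66 mm across, 190 mm high, on the table; origin at the centre of its underside. To be left where it is.
- filler_tin: Grey tin with paper label, 100 mm across, 85 mm high, on the table; origin at the centre of its underside. To be left where it is.
- sander: Orbital sander with black round body 124 mm across, 88 mm high, grey handle and short outlet, on the table; origin at the centre of its underside. To be left where it is.
- mix_cup: White mixing cup, 70 mm across, 75 mm high, on the table; origin at the centre of its underside. To be left where it is.

How it is judged:
On the way:
1. the free panel rocks under a press on its short far end (tipped by 0.12 rad or more while the fingers press beyond its bar) (((value of joint panel1 above 0.12 rad and x of the grasp point in the frame of pivot1 above 0.004 m and y of the grasp point in the frame of pivot1 between -0.06 and 0.06 m and contact force between the fingers and bench above 0.5 N) or (value of joint panel2 above 0.12 rad and x of the grasp point in the frame of pivot2 above 0.004 m and y of the grasp point in the frame of pivot2 between -0.06 and 0.06 m and contact force between the fingers and bench above 0.5 N) or (value of joint panel3 above 0.12 rad and x of the grasp point in the frame of pivot3 above 0.004 m and y of the grasp point in the frame of pivot3 between -0.06 and 0.06 m and contact force between the fingers and bench above 0.5 N) or (value of joint panel4 above 0.12 rad and x of the grasp point in the frame of pivot4 above 0.004 m and y of the grasp point in the frame of pivot4 between -0.06 and 0.06 m and contact force between the fingers and bench above 0.5 N))), for 0.05 s.
At the end, for the whole second after the job is handed in: One panel stands open at 1.4 rad (80 degrees) or more by itself, at rest; the other three lie flush (under 0.08 rad); every loose thing is within 30 mm of where it was (((value of joint panel1 above 1.4 rad and velocity of joint panel1 between -0.1 and 0.1 rad/s and value of joint each of panel2, panel3, panel4 below 0.08 rad) or (value of joint panel2 above 1.4 rad and velocity of joint panel2 between -0.1 and 0.1 rad/s and value of joint each of panel1, panel3, panel4 below 0.08 rad) or (value of joint panel3 above 1.4 rad and velocity of joint panel3 between -0.1 and 0.1 rad/s and value of joint each of panel1, panel2, panel4 below 0.08 rad) or (value of joint panel4 above 1.4 rad and velocity of joint panel4 between -0.1 and 0.1 rad/s and value of joint each of panel1, panel2, panel3 below 0.08 rad)) and distance of each of sand_block, tape_roll, wrench, spray_can, filler_tin, sander, mix_cup from where it was at the start of the episode below 0.03 m); the robot touches nothing.
It fails at once if the bench or a panel is forced (more than 60 N from the fingers or arm) (contact force between any of the fingers, the arm and bench above 60 N).
It fails at once if a loose thing is pushed away, lifted or carried (more than 30 mm) (distance of any of sand_block, tape_roll, wrench, spray_can, filler_tin, sander, mix_cup from where it was at the start of the episode above 0.03 m).
It also fails if it takes over 64 s, if anything falls off the work surface, if the arm or the gripper's body presses on something with over 40 N, if the wrist force passes 120 N, or if a joint passes its speed limit or range.

### The arm

A 7-joint arm with a two-finger parallel gripper is mounted at the origin on the work surface. World frame = base frame: x ahead of the robot, y to its left, z up, the work surface at z = 0. Lengths are in m, angles in rad, forces in N, time in s.
With the tool pointing down it reaches from about 0.425 to 0.925 m from the base axis. Payload 6.8 kg.
Tool frame: the origin (TCP) lies at the very end of the fingers, on their centre line; the grasp point (between the pads) lies 19 mm behind it; z points along the fingers, x is the direction in which the jaws open and shut, and the axes are right-handed (so a half turn about z gives the same grasp; the last joint's range is limited). The gripper opens to 85 mm and grips with 20 to 120 N. Pads are 22 mm wide; open, the fingers measure 114 mm over their backs; the gripper's body (76 mm by 85 mm) begins 54 mm behind the grasp point. The pads swing forward as they close: fully open they stand 13 mm farther back than shut.
Start: joints at [-1.435, 0.477, 0.022, 1.555, -0.011, 1.109, -0.083], TCP at [0.163, 0.655, 0.231] pointing down, gripper open.
Joint ranges: [-2.96, 2.96], [-0.34, 2.1], [-1.41, 1.46], [0.24, 2.44], [-1.37, 4.51], [0.17, 1.92], [-2.96, 2.96]. Speed limits (rad/s): [2.39, 2.39, 3.14, 3.14, 3.14, 3.14, 3.14].

### API

Orientations are given as a rotation vector (axis times angle).
In Python, from bench import r, grab_frame gives the robot as it stands. The module is installed in compiled form; this text tells all that it offers.
- The arm moves only by the tool send_rows, never from a script. Its argument "series" is a list of rows, each a list of 2 entries, a list of its own where there are three numbers: the shift along the tool's x, y, z in m, then the turn, a rotation vector about the tool's x, y, z in units of 5 degrees (1.0 is 5 degrees). A call has 1 to 20 rows; each row shifts and turns the commanded pose from where the row before left it, along the tool's axes as they then stand; what a row does not reach is not made up. A row lasts 1/8 s, in which the tool goes at most 62.5 mm and 10.7 degrees, less where a joint would pass 70% of its speed; a pose out of reach is approached as far as the arm can. A call is refused whole if a number of a shift passes 0.0625 or a number of a turn 1, either way. A call with a gripper value outside its range is refused whole. "fingers" is the closure in counts, from 0 (fully open) to 255 (shut), set as the call begins (left out, the last holds). The fingers move at their own pace and stop on an object; "grip_force" is the grip in N (left out, the last holds). Time passes only in rows, so rows that do not move let the fingers close. It gives the time, the measured TCP pose, the force and the opening at its end, in the units of the state.
- r.get_obs(): the state, without advancing time (a new reading comes with each control period).
- grab_frame(name): name is "scene" or "top"; returns a dict with "frame" (400x640x3 uint8, red, green, blue), "fx", "fy", "cx", "cy" (pixels), "origin" and "rotation" of the camera in the world. Camera axes: x right, y down, z forward; pixel columns grow to the right and rows downward; lengths in m; the calibration is good to about 2 mm. A picture is of the moment at which its call begins. There is no depth.
- r.hand_in(): hands the job in, once; it reports no verdict.
The state is a dict: "clock": time; "joints": joint angles; "qvel": joint speeds; "tau": joint torques, N m; "tcp_pos": TCP position; "orientation": TCP orientation; "contact_force": force on the tool from outside, world axes, zero at the start; "moment": the same for the moment, N m; "grip_width": finger opening in m.
Only numpy, scipy, OpenCV 4.12 (cv2) and the standard library are available. Lean on these libraries where they do the work, as an engineer would, in place of code of your own. Each camera call takes 0.05 s, during which the arm holds its last target.

## Working session

There is one attempt and no reset: what is moved stays moved. The work goes in short steps, Python scripts to look and compute and a tool call to move; the robot and the scene stay as the last step left them, time stands still between calls to the robot, and variables do not carry over. Pictures are saved under pics/ and viewed, and the job is handed in when it is done.

Besides the shell and the picture viewer there is one more tool, called after ">>>" as name(argument=value, ...) on one line, values as JSON. send_rows: Moves the arm, as the interface text tells. Its arguments: {"type":"object","properties":{"series":{"type":"array"},"fingers":{"type":"number"},"grip_force":{"type":"number"}},"required":["series"]}

```bash
mkdir -p pics
python3 - <<'E'
from bench import r, grab_frame
import cv2
print(r.get_obs())
for n in("scene","top"):
    f=grab_frame(n); cv2.imwrite(f"pics/{n}0.png",f["frame"][:,:,::-1])
    print(n,{k:f[k] for k in f if k!="frame"})
E
```

```text
{'clock': 0.0, 'joints': array([-1.43510659,  0.47779639,  0.02232684,  1.55646887, -0.01152359,
        1.10931417, -0.08306731]), 'qvel': array([ 3.64922907e-04, -1.40511545e-03,  8.20176092e-05,  8.72886046e-05,
        1.89739701e-04, -6.64824171e-04,  1.82210842e-03]), 'tau': array([-4.03893519e-04, -5.96464562e+01,  1.60796039e+00, -2.81188738e+01,
        1.25169702e-02,  9.50303511e-03,  3.22928167e-05]), 'tcp_pos': array([0.16278754, 0.65445035, 0.23032061]), 'orientation': array([ 2.47404709e+00,  1.93415570e+00, -2.18780968e-03]), 'contact_force': array([ 0.855042  ,  0.12655495, -0.57567229]), 'moment': array([0.02978573, 0.03233928, 0.0034252 ]), 'grip_width': 0.08524877661180989}
scene {'fx': 382.91324630883713, 'fy': 382.91324630883713, 'cx': 322.55337930441635, 'cy': 192.83378158834884, 'origin': array([1.14386865, 0.03720617, 1.08855013]), 'rotation': array([-1.90798703, -1.93075672,  0.53205852])}
top {'fx': 491.73557554486445, 'fy': 491.73557554486445, 'cx': 323.1315503876749, 'cy': 193.1038671842245, 'origin': array([2.66478356e-01, 5.35443616e-04, 1.76756114e+00]), 'rotation': array([-2.14016567,  2.13775603, -0.1372232 ])}
```

View pics/scene0.png

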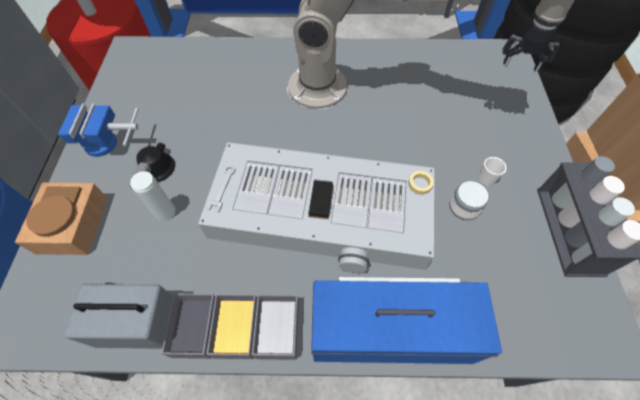

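View pics/top0.png

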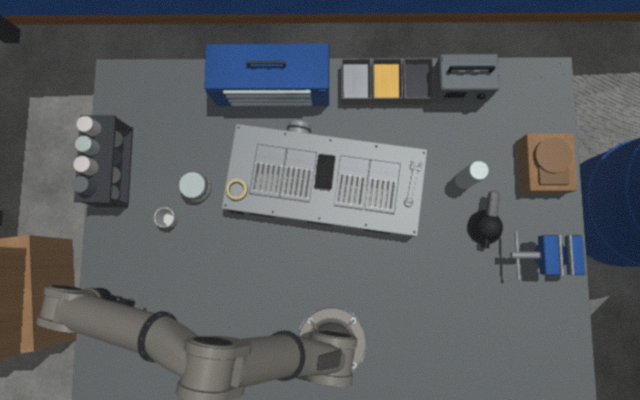

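```bash
cat > h.py <<'E'
import numpy as np, cv2
from scipy.spatial.transform import Rotation as R
def ray(f,uv,z):
    uv=np.atleast_2d(uv).astype(float)
    d=np.c_[(uv[:,0]-f["cx"])/f["fx"],(uv[:,1]-f["cy"])/f["fy"],np.ones(len(uv))]
    d=R.from_rotvec(f["rotation"]).apply(d); o=np.array(f["origin"])
    return o+d*((z-o[2])/d[:,2])[:,None]
def proj(f,P):
    p=R.from_rotvec(f["rotation"]).inv().apply(np.atleast_2d(P)-np.array(f["origin"]))
    return np.c_[p[:,0]/p[:,2]*f["fx"]+f["cx"],p[:,1]/p[:,2]*f["fy"]+f["cy"]]
E
python3 - <<'E'
from bench import r, grab_frame
from h import *
for n,(x0,y0,w,h) in {"top":(210,110,230,140),"scene":(190,130,260,150)}.items():
    f=grab_frame(n); im=f["frame"][:,:,::-1]
    cv2.imwrite(f"pics/{n}_zoom.png",cv2.resize(im[y0:y0+h,x0:x0+w],None,fx=3,fy=3,interpolation=cv2.INTER_CUBIC))
    g=cv2.cvtColor(im,cv2.COLOR_BGR2GRAY); print(n,g[200,215:245] if n=="top" else g[165,215:250])
E
```

```text
top [106 106 104 103 108 105 110 115 134 147 155 148 154 152 150 136 120 109
  93  99  99  99  98 106 118 123 132 144 150 156]
scene [151 151 154 170 193 205 207 208 208 208 207 207 207 206 205 205 205 206
 208 207 207 207 208 207 208 208 208 208 207 204 192 191 218 220 206]
```

View pics/top_zoom.png

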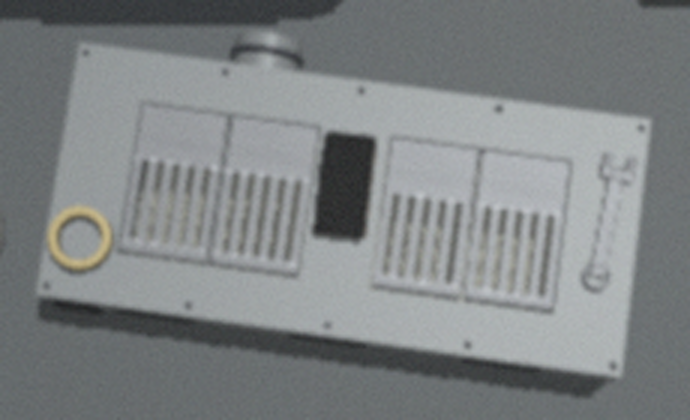

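View pics/scene_zoom.png

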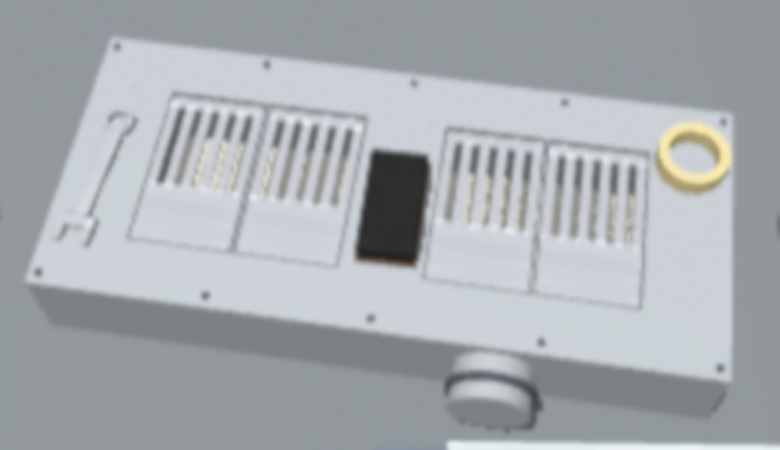

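Run:
```python
from bench import r, grab_frame
from h import *
from scipy.optimize import least_squares
F={n:grab_frame(n) for n in("top","scene")}
C={"top":np.array([(80,44),(651,119),(620,377),(38,298)])/3-1/3+[210,110],
"scene":np.array([(731,380),(26,282),(112,38),(733,114)])/3-1/3+[190,130]}
# order: far-left(+x,+y), far-right(+x,-y), near-right, near-left
L=np.array([(.15,.335),(.15,-.335),(-.15,-.335),(-.15,.335)])
def T(p,q):
    c,s=np.cos(p[2]),np.sin(p[2]); return p[:2]+q@np.array([[c,s],[-s,c]])
def fit(names):
    W=np.vstack([ray(F[n],C[n],.1)[:,:2] for n in names]); LL=np.vstack([L]*len(names))
    s=least_squares(lambda p:(T(p,LL)-W).ravel(),[.6,0,0]); print(names,s.x,np.round(s.fun.reshape(-1,2)*1e3,1)); return s.x
fit(["top"]);fit(["scene"]);p=fit(["top","scene"])
print("near +x local bar-> panel x range:-.09...; pivots")
xp=.15-.06-.06   # far edge at +.09, bar at +.03
for i,y in enumerate((-.199,-.093,.093,.199),1):
    print(i,T(p,np.array([[xp,y],[xp+.04,y]])).round(4).tolist())
for n in F:
    im=F[n]["frame"][:,:,::-1].copy()
    for y in(-.199,-.093,.093,.199):
        q=T(p,np.array([[.09,y-.05],[.09,y+.05],[-.085,y+.05],[-.085,y-.05]]))
        cv2.polylines(im,[np.round(proj(F[n],np.c_[q,[.1]*4])).astype(int)],True,(0,0,255))
    x0,y0=(210,110) if n=="top" else (190,130)
    cv2.imwrite(f"pics/{n}_fit.png",cv2.resize(im[y0:y0+150,x0:x0+260],None,fx=3,fy=3))
np.save("p.npy",p)
```

```text
['top'] [ 0.55835363  0.02229413 -0.13564297] [[-0.5  0.8]
 [-0.2  0. ]
 [-0.4 -2.4]
 [ 1.1  1.6]]
['scene'] [ 0.5599568   0.0260281  -0.13847677] [[ 1.7  1.7]
 [ 0.6 -1.5]
 [-1.2 -1.1]
 [-1.1  1. ]]
['top', 'scene'] [ 0.55915522  0.02416111 -0.13705848] [[ 0.8  2.4]
 [ 0.1  1.8]
 [-0.1 -0.3]
 [ 2.4  3.6]
 [ 0.4  0.1]
 [ 0.3 -3.2]
 [-1.6 -3.3]
 [-2.4 -1.1]]
near +x local bar-> panel x range:-.09...; pivots
1 [[0.5617, -0.1771], [0.6013, -0.1825]]
2 [[0.5762, -0.0721], [0.6158, -0.0775]]
3 [[0.6016, 0.1122], [0.6412, 0.1067]]
4 [[0.6161, 0.2172], [0.6557, 0.2117]]
```

View pics/top_fit.png

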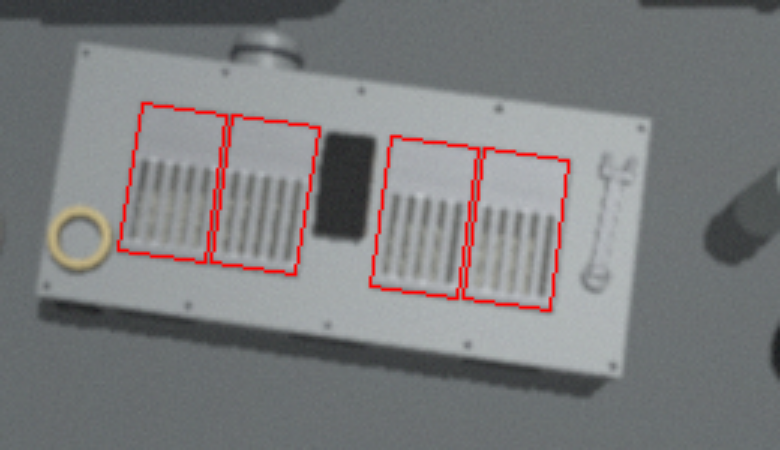

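```bash
cat >> h.py <<'E'
p=np.load("p.npy")
Y={1:-.199,2:-.093,3:.093,4:.199}
def loc(P):
    c,s=np.cos(p[2]),np.sin(p[2]); d=np.asarray(P)[:2]-p[:2]
    return np.array([c*d[0]+s*d[1],-s*d[0]+c*d[1]])
def status():
    from bench import r
    o=r.get_obs(); l=loc(o["tcp_pos"]); M=R.from_rotvec(o["orientation"])
    c,s=np.cos(p[2]),np.sin(p[2])
    B=np.array([[c,s,0],[-s,c,0],[0,0,1]])
    Z=R.from_matrix(np.array([[0,1,0],[1,0,0],[0,0,-1]]))  # tool x=bench y, y=bench x, z=down
    Tb=R.from_matrix(B)*M
    print("t",round(o["clock"],2),"bench xyz mm",(l*1e3).round(1),(o["tcp_pos"][2]*1e3).round(1),"x-bar",round(l[0]*1e3-30,1),"F",o["contact_force"].round(1),"w",round(o["grip_width"],3))
    print("turn still needed (tool, units 5deg)",((Tb.inv()*Z).as_rotvec()/np.radians(5)).round(3), "tool axes in bench\n",Tb.as_matrix().round(3))
    return o,l
E
python3 -c "
from h import *
status()"
```

```text
t 0.3 bench xyz mm [-478.7  570.6] 231.0 x-bar -508.7 F [-0.6 -0.2  0.2] w 0.085
turn still needed (tool, units 5deg) [-0.     0.007 -1.223] tool axes in bench
 [[ 0.107  0.994 -0.   ]
 [ 0.994 -0.107 -0.001]
 [-0.001 -0.    -1.   ]]
```

>>> send_rows(fingers=255, series=[[[0,0,0],[0,0,-0.6]],[[0,0,0],[0,0,-0.62]],[[-0.025,0.036,0],[0,0,0]],[[-0.025,0.036,0],[0,0,0]],[[-0.025,0.036,0],[0,0,0]],[[-0.025,0.036,0],[0,0,0]],[[-0.025,0.036,0],[0,0,0]],[[-0.025,0.036,0],[0,0,0]],[[-0.025,0.036,0],[0,0,0]],[[-0.025,0.036,0],[0,0,0]],[[-0.025,0.036,0],[0,0,0]],[[-0.025,0.036,0],[0,0,0]],[[-0.025,0.036,0],[0,0,0]],[[-0.025,0.036,0],[0,0,0]],[[-0.025,0.036,0],[0,0,0]],[[-0.025,0.036,0],[0,0,0]],[[-0.022,0.045,0],[0,0,0]],[[0,0,0],[0,0,0]]])

```text
clock: 2.55
tcp_pos: [0.6588, 0.2065, 0.231]
orientation: [2.373, 2.054, -0.001]
contact_force: [-0.3, -0.1, -0.0]
grip_width: 0.0
```

```bash
python3 -c "
from h import *
status()"
```

```text
t 2.55 bench xyz mm [ 73.8 194.2] 231.0 x-bar 43.8 F [-0.3 -0.1 -0. ] w 0.0
turn still needed (tool, units 5deg) [ 0.022  0.028 -0.081] tool axes in bench
 [[ 0.007  1.     0.002]
 [ 1.    -0.007 -0.002]
 [-0.002  0.002 -1.   ]]
```

>>> send_rows(series=[[[0.002,-0.002,0.03],[0,0,0]],[[0.002,-0.002,0.03],[0,0,0]],[[0,0,0.03],[0,0,0]],[[0,0,0.025],[0,0,0]],[[0,0,0.006],[0,0,0]],[[0,0,0.002],[0,0,0]],[[0,0,0.002],[0,0,0]],[[0,0,0.002],[0,0,0]],[[0,0,0],[0,0,0]]])

```text
clock: 3.68
tcp_pos: [0.6526, 0.2159, 0.1046]
orientation: [2.369, 2.064, 0.001]
contact_force: [-0.0, -0.4, 0.9]
grip_width: -0.0001
```

```bash
python3 -c "
from h import *
status()"
```

```text
t 3.67 bench xyz mm [ 66.3 202.7] 104.6 x-bar 36.3 F [-0.  -0.4  0.9] w -0.0
turn still needed (tool, units 5deg) [ 0.005 -0.004 -0.004] tool axes in bench
 [[ 0.  1.  0.]
 [ 1. -0.  0.]
 [ 0.  0. -1.]]
```

>>> send_rows(series=[[[0,0,0.002],[0,0,0]],[[0,0,0.002],[0,0,0]],[[0,0,0],[0,0,0]]])

```text
clock: 4.05
tcp_pos: [0.6524, 0.2159, 0.1002]
orientation: [-2.369, -2.064, 0.0]
contact_force: [-0.0, -0.3, -1.1]
grip_width: 0.0004
```

>>> send_rows(series=[[[0,0,0.001],[0,0,0]],[[0,0,0],[0,0,0]]])

```text
clock: 4.3
tcp_pos: [0.6525, 0.2159, 0.0999]
orientation: [-2.369, -2.064, -0.0]
contact_force: [-2.2, -1.1, 5.8]
grip_width: -0.0003
```

>>> send_rows(series=[[[0,0,0.001],[0,0,0]],[[0,0,0],[0,0,0]]])

```text
clock: 4.55
tcp_pos: [0.6525, 0.2159, 0.0998]
orientation: [-2.369, -2.063, -0.001]
contact_force: [-4.3, -0.9, 10.2]
grip_width: 0.0002
```

>>> send_rows(series=[[[0,0,0.001],[0,0,0]],[[0,0,0],[0,0,0]]])

```text
clock: 4.8
tcp_pos: [0.6525, 0.2159, 0.0997]
orientation: [-2.369, -2.063, -0.001]
contact_force: [-7.1, -2.2, 16.9]
grip_width: -0.0
```

>>> send_rows(series=[[[0,0,-0.012],[0,0,0]],[[0,0,-0.012],[0,0,0]],[[-0.027,0.001,0],[0,0,0]],[[-0.027,0.001,0],[0,0,0]],[[-0.027,0.001,0],[0,0,0]],[[-0.027,0.001,0],[0,0,0]],[[0,0,0.01],[0,0,0]],[[0,0,0.008],[0,0,0]],[[0,0,0],[0,0,0]]])

```text
clock: 5.92
tcp_pos: [0.6407, 0.1092, 0.102]
orientation: [-2.366, -2.064, 0.003]
contact_force: [-0.6, 0.0, 0.2]
grip_width: 0.0
```

```bash
python3 -c "
from h import *
status()"
```

```text
t 5.92 bench xyz mm [69.1 95.4] 102.0 x-bar 39.1 F [-0.6  0.   0.2] w 0.0
turn still needed (tool, units 5deg) [-0.026  0.002  0.012] tool axes in bench
 [[-0.001  1.    -0.002]
 [ 1.     0.001 -0.   ]
 [-0.    -0.002 -1.   ]]
```

>>> send_rows(series=[[[0,0,0.002],[0,0,0]],[[0,0,0.002],[0,0,0]],[[0,0,0],[0,0,0]]])

```text
clock: 6.3
tcp_pos: [0.6419, 0.1091, 0.0997]
orientation: [-2.368, -2.065, -0.002]
contact_force: [-0.2, 0.4, 1.9]
grip_width: 0.0004
```

>>> send_rows(series=[[[0,0,0.001],[0,0,0]],[[0,0,0.001],[0,0,0]],[[0,0,0],[0,0,0]]])

```text
clock: 6.68
tcp_pos: [0.6421, 0.1091, 0.0982]
orientation: [2.368, 2.064, 0.003]
contact_force: [-0.3, 1.5, 5.4]
grip_width: -0.0003
```

>>> send_rows(series=[[[0,0,0.001],[0,0,0]],[[0,0,0.002],[0,0,0]],[[0,0,0],[0,0,0]]])

```text
clock: 7.05
tcp_pos: [0.6425, 0.109, 0.0953]
orientation: [2.368, 2.064, 0.003]
contact_force: [-0.5, 0.8, 5.7]
grip_width: 0.0001
```

>>> send_rows(series=[[[0,0,0.004],[0,0,0]],[[0,0,0.004],[0,0,0]],[[0,0,0.004],[0,0,0]],[[0,0,0.004],[0,0,0]],[[0,0,0.004],[0,0,0]],[[0,0,0],[0,0,0]]])

```text
clock: 7.8
tcp_pos: [0.6427, 0.1087, 0.0751]
orientation: [2.368, 2.063, 0.003]
contact_force: [1.4, 1.0, 2.7]
grip_width: -0.0
```

```bash
python3 -c "
from h import *
status()
from bench import grab_frame
f=grab_frame('scene'); cv2.imwrite('pics/s1.png',cv2.resize(f['frame'][80:280,190:450,::-1],None,fx=3,fy=3))
"
```

```text
t 7.8 bench xyz mm [71.2 95.1] 75.1 x-bar 41.2 F [1.4 1.  2.7] w -0.0
turn still needed (tool, units 5deg) [ 0.027 -0.01  -0.002] tool axes in bench
 [[ 0.     1.     0.002]
 [ 1.    -0.     0.001]
 [ 0.001  0.002 -1.   ]]
```

View pics/s1.png

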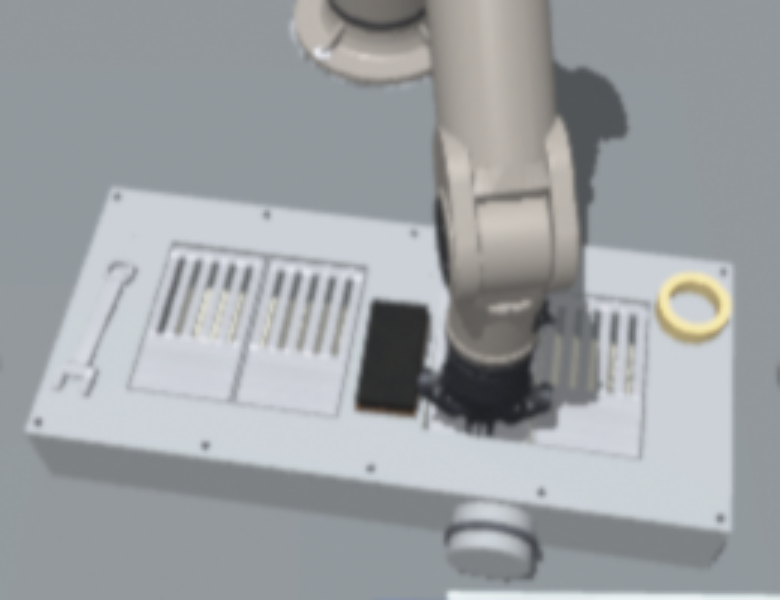

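>>> send_rows(series=[[[0,0,-0.015],[0,0,0]],[[0,0,-0.025],[0,0,0]],[[0,0,-0.035],[0,0,0]],[[0,0,-0.035],[0,0,0]],[[0,0,-0.035],[0,0,0]],[[0,-0.03,0],[0,0,0]],[[0,-0.035,0],[0,0,0]],[[0,-0.035,0],[0,0,0]],[[0,-0.035,0],[0,0,0]],[[0,-0.035,0],[0,0,0]],[[0,-0.03,0],[0,0,0]],[[0,0,0],[0,0,0]]])

```text
clock: 9.35
tcp_pos: [0.4414, 0.1357, 0.2197]
orientation: [-2.366, -2.065, 0.001]
contact_force: [-0.2, -0.2, -0.3]
grip_width: -0.0002
```

```bash
python3 -c "
from h import *
status()
from bench import grab_frame
f=grab_frame('scene'); cv2.imwrite('pics/s2.png',cv2.resize(f['frame'][80:280,190:450,::-1],None,fx=3,fy=3))
# predicted pixel of the raised edge for several angles
for th in (.5,.6,.7,.8):
    q=[]
    for y in (.043,.143):
        c,s=np.cos(th),np.sin(th); X=.03-.115*c+.008*s; Z=.092+.115*s+.008*c
        cc,ss=np.cos(p[2]),np.sin(p[2]); q.append([p[0]+cc*X-ss*y,p[1]+ss*X+cc*y,Z])
    print(th,((proj(f,q)-[190,80])*3).round(0).tolist())
"
```

```text
t 9.35 bench xyz mm [-131.9   94.4] 219.7 x-bar -161.9 F [-0.2 -0.2 -0.3] w -0.0
turn still needed (tool, units 5deg) [-0.012  0.001  0.016] tool axes in bench
 [[-0.001  1.    -0.001]
 [ 1.     0.001 -0.   ]
 [-0.    -0.001 -1.   ]]
0.5 [[445.0, 262.0], [546.0, 275.0]]
0.6 [[444.0, 262.0], [547.0, 275.0]]
0.7 [[444.0, 264.0], [547.0, 276.0]]
0.8 [[443.0, 266.0], [547.0, 279.0]]
```

View pics/s2.png

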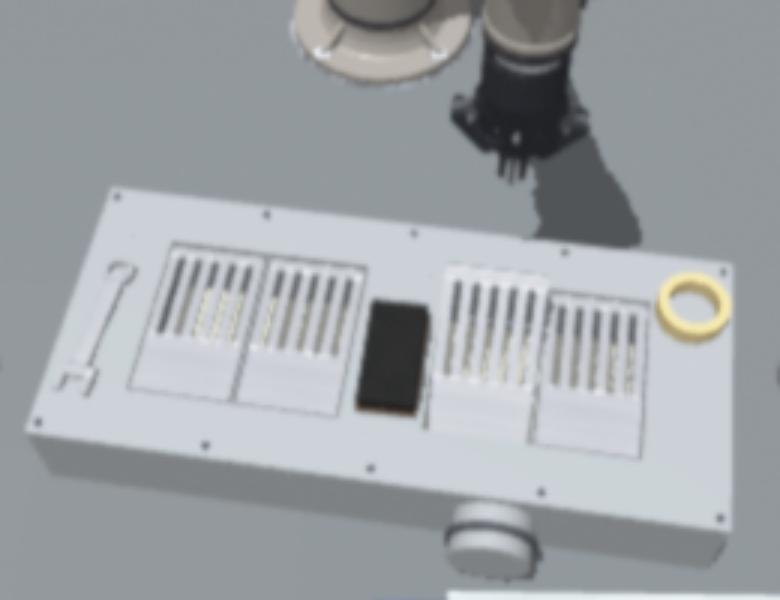

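```bash
python3 -c "
from h import *
from bench import grab_frame
f=grab_frame('top'); cv2.imwrite('pics/t2.png',cv2.resize(f['frame'][110:260,210:440,::-1],None,fx=3,fy=3,interpolation=cv2.INTER_CUBIC))
for th in (0,.3,.5,.6,.7,.8):
    q=[]
    for a in (-.115,.06):
      for y in (.043,.143):
        c,s=np.cos(th),np.sin(th); X=.03+a*c+.008*s; Z=.092-a*s+.008*c
        cc,ss=np.cos(p[2]),np.sin(p[2]); q.append([p[0]+cc*X-ss*y,p[1]+ss*X+cc*y,Z])
    print(th,((proj(f,q)-[210,110])*3).round(0).tolist())
"
```

```text
0 [[295.0, 274.0], [209.0, 262.0], [317.0, 125.0], [231.0, 114.0]]
0.3 [[295.0, 263.0], [206.0, 251.0], [317.0, 129.0], [233.0, 118.0]]
0.5 [[295.0, 251.0], [206.0, 239.0], [317.0, 134.0], [233.0, 122.0]]
0.6 [[296.0, 244.0], [206.0, 232.0], [317.0, 137.0], [233.0, 126.0]]
0.7 [[296.0, 236.0], [206.0, 224.0], [317.0, 140.0], [233.0, 129.0]]
0.8 [[297.0, 228.0], [207.0, 215.0], [317.0, 144.0], [233.0, 133.0]]
```

View pics/t2.png

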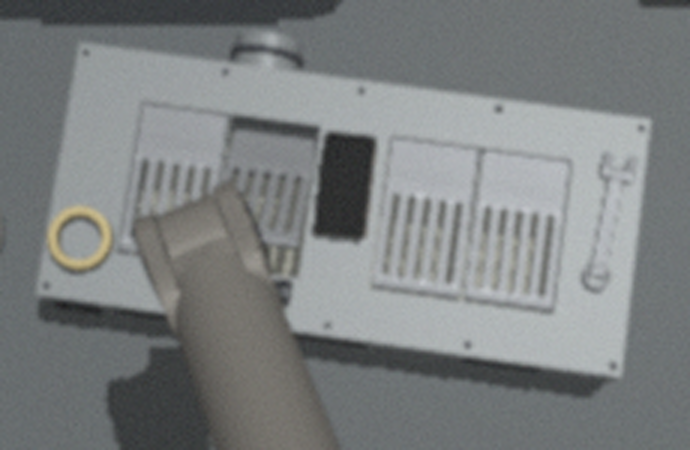

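>>> send_rows(series=[[[0,0,0.025],[0,0,0]],[[0,0,0.035],[0,0,0]],[[0,0,0.031],[0,0,0]],[[0,0.02,0],[0,0,0]],[[0,0.02,0],[0,0,0]],[[0,0.006,0],[0,0,0]],[[0,0.005,-0.003],[0,0,0]],[[0,0.005,-0.005],[0,0,0]],[[0,0.005,-0.005],[0,0,0]],[[0,0,0],[0,0,0]]])

```text
clock: 10.7
tcp_pos: [0.5031, 0.1274, 0.1418]
orientation: [-2.368, -2.063, 0.002]
contact_force: [-5.4, -0.4, 3.0]
grip_width: -0.0001
```

```bash
python3 -c "
from h import *
status()
from bench import grab_frame
f=grab_frame('scene'); cv2.imwrite('pics/s3.png',cv2.resize(f['frame'][80:280,190:450,::-1],None,fx=3,fy=3))"
```

```text
t 10.7 bench xyz mm [-69.7  94.6] 141.8 x-bar -99.7 F [-5.4 -0.4  3. ] w -0.0
turn still needed (tool, units 5deg) [-0.019  0.002 -0.   ] tool axes in bench
 [[ 0.     1.    -0.002]
 [ 1.    -0.    -0.   ]
 [-0.    -0.002 -1.   ]]
```

View pics/s3.png

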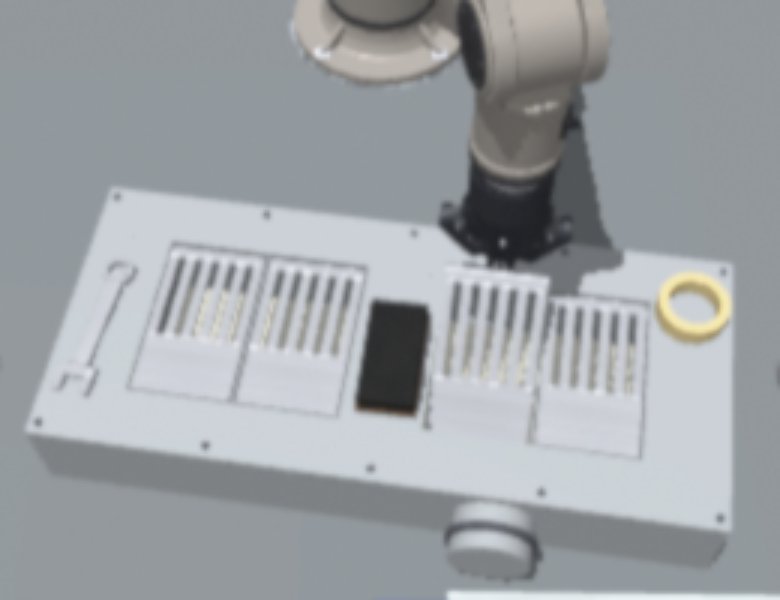

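>>> send_rows(series=[[[0,0.005,-0.006],[0,0,0]],[[0,0.005,-0.006],[0,0,0]],[[0,0.006,-0.006],[0,0,0]],[[0,0.007,-0.006],[0,0,0]],[[0,0.007,-0.005],[0,0,0]],[[0,0.007,-0.004],[0,0,0]],[[0,0,0],[0,0,0]]])

```text
clock: 11.62
tcp_pos: [0.5419, 0.1222, 0.1749]
orientation: [2.368, 2.062, 0.003]
contact_force: [0.6, 0.0, 0.0]
grip_width: 0.0003
```

```bash
python3 -c "
from h import *
status()
from bench import grab_frame
f=grab_frame('scene'); cv2.imwrite('pics/s4.png',cv2.resize(f['frame'][80:280,190:450,::-1],None,fx=3,fy=3))"
```

```text
t 11.62 bench xyz mm [-30.5  94.8] 174.9 x-bar -60.5 F [0.6 0.  0. ] w 0.0
turn still needed (tool, units 5deg) [ 0.022 -0.006 -0.011] tool axes in bench
 [[ 0.001  1.     0.002]
 [ 1.    -0.001  0.001]
 [ 0.001  0.002 -1.   ]]
```

View pics/s4.png

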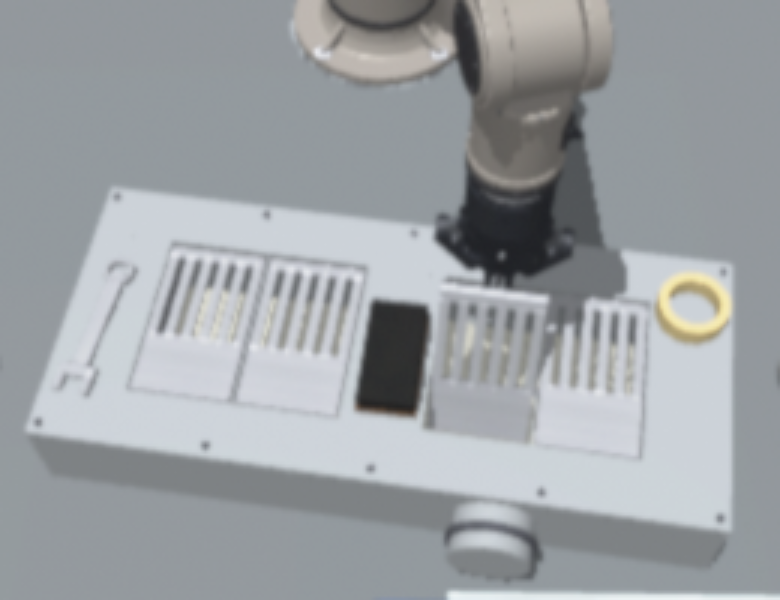

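>>> send_rows(series=[[[0,0.007,0],[0,0,0]],[[0,0.007,0],[0,0,0]],[[0,0.007,0],[0,0,0]],[[0,0.007,0],[0,0,0]],[[0,0.007,0],[0,0,0]],[[0,0.006,0],[0,0,0]],[[0,0.006,0],[0,0,0]],[[0,0,0],[0,0,0]]])

```text
clock: 12.68
tcp_pos: [0.5878, 0.1157, 0.1742]
orientation: [2.369, 2.063, 0.001]
contact_force: [-0.4, 0.1, 0.6]
grip_width: -0.0002
```

```bash
python3 -c "
from h import *
status()
from bench import grab_frame
f=grab_frame('scene'); cv2.imwrite('pics/s5.png',cv2.resize(f['frame'][80:280,190:450,::-1],None,fx=3,fy=3))"
```

```text
t 12.68 bench xyz mm [15.9 94.6] 174.2 x-bar -14.1 F [-0.4  0.1  0.6] w -0.0
turn still needed (tool, units 5deg) [ 0.008 -0.    -0.008] tool axes in bench
 [[ 0.001  1.     0.001]
 [ 1.    -0.001  0.   ]
 [ 0.     0.001 -1.   ]]
```

View pics/s5.png

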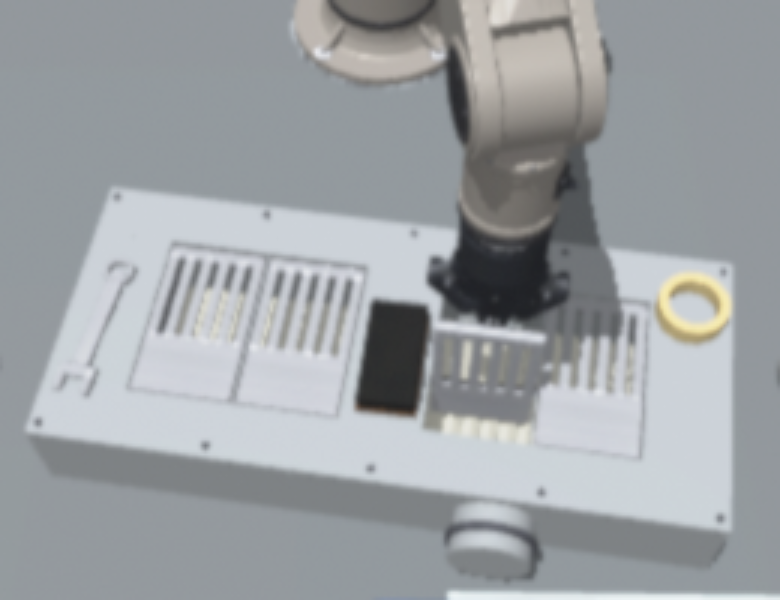

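>>> send_rows(series=[[[0,0.004,0],[0,0,0]],[[0,0.004,0],[0,0,0]],[[0,0.002,0],[0,0,0]],[[0,0,0],[0,0,0]]])

```text
clock: 13.22
tcp_pos: [0.5973, 0.1145, 0.1743]
orientation: [2.369, 2.064, 0.0]
contact_force: [0.7, -0.2, -0.2]
grip_width: 0.0
```

>>> send_rows(series=[[[0,-0.01,0],[0,0,0]],[[0,-0.025,0],[0,0,0]],[[0,-0.035,0],[0,0,0]],[[0,-0.035,-0.02],[0,0,0]],[[0,-0.035,-0.03],[0,0,0]],[[0,-0.02,-0.03],[0,0,0]],[[0,0,0],[0,0,0]],[[0,0,0],[0,0,0]]])

```text
clock: 14.22
tcp_pos: [0.4385, 0.1363, 0.254]
orientation: [2.369, 2.064, 0.001]
contact_force: [-0.6, 0.6, -0.1]
grip_width: 0.0002
```

```bash
python3 -c "
from h import *
status()
from bench import grab_frame
f=grab_frame('scene'); cv2.imwrite('pics/s6.png',cv2.resize(f['frame'][80:280,190:450,::-1],None,fx=3,fy=3,interpolation=cv2.INTER_CUBIC))
g=grab_frame('top'); cv2.imwrite('pics/t6.png',cv2.resize(g['frame'][110:260,210:440,::-1],None,fx=3,fy=3,interpolation=cv2.INTER_CUBIC))
for nm,f,o in(('scene',f,[190,80]),('top',g,[210,110])):
  for th in (1.3,1.4,1.5,1.6,1.7,1.8):
    q=[]
    for n in (.008,-.004):
     for y in (.043,.143):
        a=-.115;c,s=np.cos(th),np.sin(th); X=.03+a*c+n*s; Z=.092-a*s+n*c
        cc,ss=np.cos(p[2]),np.sin(p[2]); q.append([p[0]+cc*X-ss*y,p[1]+ss*X+cc*y,Z])
    print(nm,th,((proj(f,q)-o)*3).round(0).tolist())
"
```

```text
t 14.22 bench xyz mm [-134.8   94.6] 254.0 x-bar -164.8 F [-0.6  0.6 -0.1] w 0.0
turn still needed (tool, units 5deg) [ 0.005 -0.003 -0.003] tool axes in bench
 [[ 0.  1.  0.]
 [ 1. -0.  0.]
 [ 0.  0. -1.]]
scene 1.3 [[436.0, 297.0], [546.0, 310.0], [438.0, 288.0], [546.0, 302.0]]
scene 1.4 [[435.0, 306.0], [545.0, 320.0], [437.0, 296.0], [546.0, 310.0]]
scene 1.5 [[433.0, 316.0], [544.0, 330.0], [435.0, 306.0], [545.0, 320.0]]
scene 1.6 [[431.0, 327.0], [543.0, 341.0], [433.0, 316.0], [544.0, 330.0]]
scene 1.7 [[430.0, 339.0], [541.0, 353.0], [432.0, 327.0], [543.0, 341.0]]
scene 1.8 [[428.0, 351.0], [540.0, 366.0], [430.0, 339.0], [541.0, 353.0]]
top 1.3 [[303.0, 177.0], [211.0, 165.0], [301.0, 188.0], [210.0, 176.0]]
top 1.4 [[304.0, 167.0], [213.0, 155.0], [303.0, 178.0], [211.0, 166.0]]
top 1.5 [[306.0, 156.0], [214.0, 144.0], [304.0, 167.0], [213.0, 155.0]]
top 1.6 [[307.0, 146.0], [216.0, 134.0], [306.0, 157.0], [214.0, 145.0]]
top 1.7 [[309.0, 136.0], [218.0, 124.0], [307.0, 147.0], [216.0, 134.0]]
top 1.8 [[310.0, 127.0], [220.0, 115.0], [309.0, 137.0], [218.0, 125.0]]
```

View pics/s6.png

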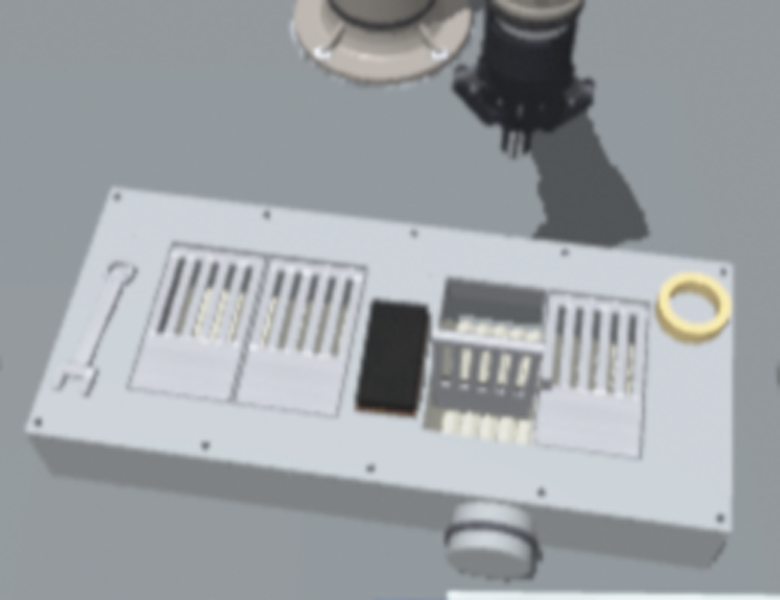

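View pics/t6.png

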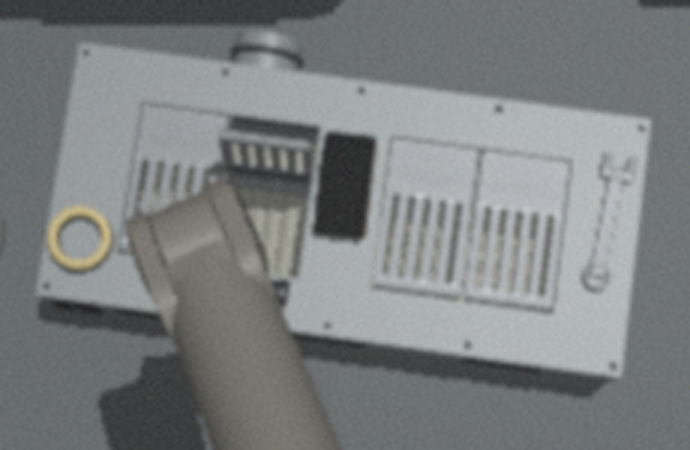

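```bash
python3 -c "
from bench import r
print(r.hand_in())"
```

```text
the job is handed in; nothing more can be done
None
```

Panel 3 was the unlatched one. It now stands open by itself, slightly past upright, and the job is handed in.

- **Finding it:** I pressed panel 4 first. It held firm at about 17 N, so I left it. Panel 3 gave way at about 5.5 N, and I pressed its short end down about 25 mm, which left it tipped about 0.57 rad in the top picture. I did not touch panels 1 and 2.
- **Opening it:** I pushed the raised end up and over from the robot side. The highest force I read was about 6 N there and about 18 N in the whole job. These are readings at the end of each move, so brief peaks in between would not show.
- **Last checks (clock 14.2 s of 64 s):** With the arm backed off, the scene picture puts panel 3 at about 1.65–1.7 rad. Panels 1, 2 and 4 look flush, though the arm partly hides panel 4 in the top picture. The sanding block, tape roll and wrench are where they were. I did not recheck the table items in the last pictures, which show only the bench area, but the arm stayed well clear of them. Force readings are down to noise, and no check failed.
- **Disagreement:** The two cameras placed the bench about 4 mm apart along y. I used the average.

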